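# Pack spare glass in a lantern and lock its cap

## Robot

A 7-joint arm with a two-finger parallel gripper is mounted at the origin on the work surface. World frame = base frame: x ahead of the robot, y to its left, z up, the work surface at z = 0. Lengths are in m, angles in rad, forces in N, time in s.
With the tool pointing down it reaches from about 0.425 to 0.825 m from the base axis. Payload 3.6 kg.
Tool frame: the origin (TCP) lies between the finger pads; the fingertips stand env.nose_length ahead of it and the grasp point (between the pads) lies 2 mm behind it (env.nose_length is the distance from the TCP to the fingertips, in m); z points along the fingers, y is the line along which they close (so a half turn about z gives the same grasp; the last joint's range is limited). The gripper opens to 93 mm and grips with 3 to 60 N. Pads are 15 mm wide; open, the fingers measure 128 mm over their backs; the gripper's body (75 mm by 188 mm) begins 65 mm behind the grasp point.
Start: joints at [1.27, 0.615, -0.013, 1.423, 0.008, 1.103, -0.04], TCP at [0.176, -0.626, 0.236] pointing down, gripper open.
Joint ranges: [-3.12, 3.12], [-0.3, 2.06], [-1.34, 1.32], [0.26, 2.42], [-1.36, 4.5], [0.01, 1.98], [-2.84, 2.84]. Speed limits (rad/s): [2.79, 2.79, 3.14, 3.14, 3.14, 3.14, 3.14].

## Interface

Orientations are given as a unit quaternion [x, y, z, w].
In Python, from rig import env gives the robot as it stands.
- The arm moves only by the tool move_arm, never from a script. Its argument "rows" is a list of rows, each a list of 7 numbers: the turn, a rotation vector about the tool's x, y, z in rad, then the shift along the tool's x, y, z in cm, then the opening in per cent of the stroke, from 0 (shut) to 100 (fully open). A call has 1 to 12 rows; each row is the pose to reach, as a shift and turn from the pose commanded when the call began, along the tool's axes at that moment; what a row does not reach only later rows make up. A row lasts 1/10 s, in which the tool goes at most 50 mm and 8.59 degrees, less where a joint would pass 70% of its speed; a pose out of reach is approached as far as the arm can. A call with a gripper value outside its range is refused whole. The fingers move at their own pace and stop on an object; "force" is the grip in N (left out, the last holds). Time passes only in rows, so rows that repeat a pose let the fingers close. It gives the time, the measured TCP pose, the force, the opening and the grip force at its end, in the units of the state.
- env.get_obs(): the state, without advancing time (a new reading comes with each control period).
- env.get_image(name): name is "side" or "top"; returns a dict with "color" (420x560x3 uint8, blue, green, red), "z_map" (420x560 float32, m along the optical axis (not along the pixel's ray), 0 where there is no reading), "fx", "fy", "cx", "cy" (pixels), "xyz" and "rotation" of the camera in the world. Camera axes: x right, y down, z forward; pixel columns grow to the right and rows downward; lengths in m; the calibration is good to about 2 mm. A picture is of the moment at which its call begins.
- env.finish_job(): hands the job in; it is judged then, once.
Trained networks look in a picture, given as the dict that the camera call returned (one of the last four; its "shot" number tells which), for a name from the list of things; names that differ only in an ending like _2 or _b are one class to them, and where a whole thing is asked for, a point or a joint stands for the part that bears it (a point fixed in the world has none). Each returns a list of dicts, best first, with "conf" (0 to 1); they miss things now and then, are a little off and sometimes report something else, mostly with a low value. They report only what shows in the picture. A call takes as long as a camera call. They do not tell look-alikes from the thing itself.
- env.spot_in(target, picture): "box" ([left, top, right, bottom] in pixels, round what is visible of it).
- env.trace(target, picture): "pixels" (420x560 bool, what is visible of it) and "box" ([left, top, right, bottom] in pixels, round what is visible of it).
- env.place_of(target, picture): "xy" ([column, row] in pixels: a listed point, or the origin of a listed thing).
The state is a dict: "time": time; "joints": joint angles; "joint_vel": joint speeds; "joint_efforts": joint torques, N m; "eef_pos": TCP position; "tcp_rot": TCP orientation; "force": force on the tool from outside, world axes, zero at the start; "ft_torque": the same for the moment, N m; "opening": finger opening in m; "grasp_force": force on a finger pad.
Only numpy, scipy, OpenCV 4.12 (cv2) and the standard library are available. Lean on these libraries where they do the work, as an engineer would, in place of code of your own. Each camera call takes 0.05 s, during which the arm holds its last target. There are 200 camera calls.

## Task

Pack the lantern for shipping: turn its lock collar back to the white open mark, gently put every small amber glass square from the felt mat into the lantern, and seat the domed cap fully down with its lugs in the two notches. Then turn the collar to the red locked mark so that it holds the cap, and let go; leave the other things on the bench where they are.

Things in the scene. Friction and masses are not known exactly. Their poses are not given: they have to be found in the camera images.
- lantern_mouth (a point): Centre of the round mouth of the squat pierced-brass lantern bolted upright on the bench, 70 mm above the bench; z up, turns with the lantern. The well is 88 mm across and 55 mm deep. A raised rim (7 mm above the mouth, 52 to 65 mm from the centre) surrounds it, broken only by two notches on the +y and -y sides. The lock collar runs outside the rim (radius 70 to 80 mm, top 14 mm above the mouth).
- notch (a point): Middle of the floor of the notch on the +y side of the lantern's raised rim, 59 mm from the mouth's centre, level with the mouth. Notch 29 mm wide, 7 mm deep, dark steel cheeks; a like notch lies opposite. The cap's 24 mm lugs drop into them.
- collar (a joint): Angle of the captive steel lock collar, rad: 0 = handle at the white (open) mark, 1.2 = at the red (locked) mark; grows clockwise seen from above, about the vertical through the mouth's centre; stops at -0.12 and 1.32. Stays where left; about 3 N at the handle turns it. Two tabs reach in to 56 mm from the axis, 9 mm above the mouth: open, they clear the notches; locked, they lie over the cap's lugs.
- collar_grip (a point): Middle of the collar's upright blue handle, 98 mm out from the lantern's axis, 104 mm above the bench. Handle: 14 mm along the direction of turning, 16 mm radially, from 82 to 123 mm above the bench; take it from above, a finger on each side along the direction of turning. It lies on the robot's side; the white and red mark bars are on the dark plate just beyond its foot.
- cap_grip (a point): Middle of the copper grip (14 mm along x, 30 along y, 46 tall) on the low-domed brass cap; z up; 44 mm above the cap's underside. Cap plate 94 mm across, 6 mm thick; two steel lugs, 24 mm wide, 6 mm thick, flush below, reach 66 mm from the centre along +y and -y. Seated either way round, this point is 44 mm above the mouth. Starts upright on the bench; 0.24 to 0.36 kg.
- glass0_mid (a point): Centre of a small square of amber slab glass, 32 x 32 mm and 14 mm thick (z is the thickness), 36 g, flat on the grey felt mat (210 mm square, 2 mm thick). 3 to 5 such squares are there. Glass: it chips if gripped harder than 20 N (20 N from each of the two fingers, 40 N in all).
- glass1_mid (a point): Centre of a small square of amber slab glass, 32 x 32 mm and 14 mm thick (z is the thickness), 36 g, flat on the grey felt mat (210 mm square, 2 mm thick). 3 to 5 such squares are there. Glass: it chips if gripped harder than 20 N (20 N from each of the two fingers, 40 N in all).
- glass2_mid (a point): Centre of a small square of amber slab glass, 32 x 32 mm and 14 mm thick (z is the thickness), 36 g, flat on the grey felt mat (210 mm square, 2 mm thick). 3 to 5 such squares are there. Glass: it chips if gripped harder than 20 N (20 N from each of the two fingers, 40 N in all).
- glass3_mid (a point): Centre of a small square of amber slab glass, 32 x 32 mm and 14 mm thick (z is the thickness), 36 g, flat on the grey felt mat (210 mm square, 2 mm thick). 3 to 5 such squares are there. Glass: it chips if gripped harder than 20 N (20 N from each of the two fingers, 40 N in all).
- glass4_mid (a point): Centre of a small square of amber slab glass, 32 x 32 mm and 14 mm thick (z is the thickness), 36 g, flat on the grey felt mat (210 mm square, 2 mm thick). 3 to 5 such squares are there. Glass: it chips if gripped harder than 20 N (20 N from each of the two fingers, 40 N in all).
- punch: Bystander: steel chasing punch with dark grip, 130 mm long, lying; origin at the middle of its underside.
- mallet: Bystander: cedar mallet lying, 240 mm long, 60 mm tall; origin under its middle.
- panel: Bystander: pierced brass panel 90 x 70 x 4 mm, flat; origin under its centre.
- rivet_cup: Bystander: copper cup 68 mm across, 45 mm tall; origin under its centre.
- oil: Bystander: oil bottle 52 mm across, 100 mm tall; origin under its centre.
- cork_block: Bystander: cork block 70 x 50 x 35 mm; origin under its centre.
There are look-alikes about, which are no part of the job. What is shaped like the part that bears glass3_mid but black, purple or yellow is not meant.

How it is judged:
On the way, in this order (a step that is already met when the one before it is completed fails the run):
1. every glass square lies inside the lantern (horizontal distance between each of glass0_mid, glass1_mid, glass2_mid, glass3_mid, glass4_mid and lantern_mouth below 0.046 m and z of each of glass0_mid, glass1_mid, glass2_mid, glass3_mid, glass4_mid in the frame of lantern_mouth below -0.004 m), for 0.2 s.
2. the cap is seated in its notches while the collar stands at the open mark (within 0.2 rad) (z of cap_grip in the frame of lantern_mouth between 0.04 and 0.0475 m and horizontal distance between cap_grip and lantern_mouth below 0.008 m and angle between the y axis of cap_grip and the y axis of lantern_mouth, either way round below 0.1 rad and angle between cap_grip's own z axis and vertical below 0.05 rad and value of joint collar below 0.2 rad), for 0.2 s.
At the end, for the whole second after the job is handed in: Every glass square is inside the lantern, the cap is fully seated in the notches (within 3.5 mm in height, 8 mm sideways), upright, and the collar stands at the red mark within 0.1 rad (all of step 1 and z of cap_grip in the frame of lantern_mouth between 0.04 and 0.0475 m and horizontal distance between cap_grip and lantern_mouth below 0.008 m and angle between the y axis of cap_grip and the y axis of lantern_mouth, either way round below 0.1 rad and angle between cap_grip's own z axis and vertical below 0.05 rad and value of joint collar between 1.1 and 1.3 rad); the robot touches nothing.
It fails at once if a glass square is pressed by the two fingers with more than 40 N in all (a grip of 20 N) (contact force between the fingers and glass0 above 40 N or contact force between the fingers and glass1 above 40 N or contact force between the fingers and glass2 above 40 N or contact force between the fingers and glass3 above 40 N or contact force between the fingers and glass4 above 40 N).
It fails at once if another thing on the bench is moved more than 30 mm (distance of any of punch, mallet, panel, rivet_cup, oil, cork_block from where it was at the start of the episode above 0.03 m).
Of glass0, glass1, glass2, glass3, glass4 only 3 to 5 are there at a start; the rules pass over those that are not, and their reading is None.
At some moment in a run one of glass0, glass1, glass2, glass3, glass4, cap may be knocked a few centimetres aside while the robot is not near it.
Once in a run the grip may slacken for a moment while it holds something.
It also fails if it takes over 210 s, if anything falls off the work surface, if the arm or the gripper's body presses on something with over 40 N, if the wrist force passes 120 N, or if a joint passes its speed limit or range.

## Working session

There is one attempt and no reset: what is moved stays moved. The work goes in short steps, Python scripts to look and compute and a tool call to move; the robot and the scene stay as the last step left them, time stands still between calls to the robot, and variables do not carry over. Pictures are saved under pics/ and viewed, at most 14 in all, crops included, and the job is handed in when it is done.

Besides the shell and the picture viewer there is one more tool, called after "Request:" by a JSON object that holds its "method" and its "body", one argument or row to a line. move_arm: Moves the arm, as the interface text tells. Its arguments: {"type":"object","properties":{"rows":{"type":"array"},"force":{"type":"number"}},"required":["rows"]}

```bash
mkdir -p pics; ls
cat > h.py <<'E'
import numpy as np, cv2
from rig import env
from scipy.spatial.transform import Rotation as R
def Rm(im):
    r=np.array(im["rotation"],float)
    return r if r.shape==(3,3) else R.from_quat(r).as_matrix()
def pix2w(im,u,v,z=None,h=None):
    """world point from pixel; by depth z, or plane height h"""
    d=np.array([(u-im["cx"])/im["fx"],(v-im["cy"])/im["fy"],1.]); d=Rm(im)@d; o=np.array(im["xyz"])
    if h is not None: return o+d*(h-o[2])/d[2]
    if z is None: z=im["z_map"][int(round(v)),int(round(u))]
    return o+d*z
def cloud(im):
    v,u=np.mgrid[0:420,0:560]; z=im["z_map"]
    d=np.stack([(u-im["cx"])/im["fx"],(v-im["cy"])/im["fy"],np.ones_like(z)],-1)*z[...,None]
    return d@Rm(im).T+np.array(im["xyz"])
E
python3 - <<'E'
from h import *
for n in("top","side"):
    im=env.get_image(n); cv2.imwrite(f"pics/{n}0.png",im["color"])
    print(n,im["xyz"],np.round(Rm(im),3).tolist(),im["fx"],im["cx"],im["cy"])
    for t in["lantern_mouth","notch","collar_grip","cap_grip","glass0_mid","punch","mallet","panel","rivet_cup","oil","cork_block"]:
        print(t,[(np.round(p["xy"]).tolist(),round(p["conf"],2)) for p in env.place_of(t,im)])
print(env.nose_length,env.get_obs())
E
```

```text
pics
top [ 0.41815935 -0.01838695  1.17603928] [[0.024, -0.989, 0.144], [-1.0, -0.026, -0.008], [0.012, -0.144, -0.989]] 405.07027857779445 274.0026237209063 205.593979298658
lantern_mouth [([274.0, 200.0], 0.78)]
notch [([250.0, 199.0], 0.97)]
collar_grip [([253.0, 236.0], 0.64)]
cap_grip [([253.0, 267.0], 0.65), ([377.0, 253.0], 0.58)]
glass0_mid [([401.0, 186.0], 0.75)]
punch [([250.0, 266.0], 0.5)]
mallet [([341.0, 154.0], 0.58), ([181.0, 248.0], 0.5)]
panel [([308.0, 270.0], 0.75)]
rivet_cup [([236.0, 152.0], 0.71)]
oil [([403.0, 186.0], 0.89)]
cork_block [([191.0, 159.0], 0.93)]
side [0.03422179 0.53070868 0.7698491 ] [[-0.734, -0.443, 0.515], [-0.679, 0.497, -0.54], [-0.016, -0.746, -0.666]] 452.9956291903695 274.22175792466896 205.3082097905939
lantern_mouth [([262.0, 207.0], 0.78)]
notch [([251.0, 214.0], 0.98)]
collar_grip [([279.0, 218.0], 0.95)]
cap_grip [([382.0, 178.0], 0.61)]
glass0_mid [([266.0, 208.0], 0.41)]
punch [([314.0, 282.0], 0.9)]
mallet [([274.0, 163.0], 0.7), ([384.0, 178.0], 0.33)]
panel [([353.0, 242.0], 0.87)]
rivet_cup [([192.0, 221.0], 0.61)]
oil [([339.0, 149.0], 0.58)]
cork_block [([151.0, 258.0], 0.96)]
0.017 {'time': 1.2, 'joints': array([ 1.26949611,  0.61490553, -0.01257996,  1.42342442,  0.00808748,
        1.10337591, -0.04040293]), 'joint_vel': array([ 2.55453843e-03,  4.78544228e-04,  3.22539307e-04,  1.33777811e-04,
       -8.61381927e-04,  7.18821425e-04, -7.84238382e-05]), 'joint_efforts': array([ 4.52416198e-04, -4.58833551e+01,  2.09237086e-01, -1.66032922e+01,
       -6.11929223e-02,  1.32285562e-02,  2.12806873e-05]), 'eef_pos': array([ 0.17638683, -0.62557593,  0.23562856]), 'tcp_rot': array([ 9.90574246e-01,  1.36976867e-01,  1.28156272e-05, -3.41189705e-05]), 'force': array([ 0.10360321,  0.45867361, -0.24748306]), 'ft_torque': array([ 0.03923239, -0.01447823,  0.05738952]), 'grasp_force': 0.0, 'opening': 0.09297086868224115}
```

Run:
```python
import cv2
a=cv2.imread("pics/top0.png")[110:310,130:450]; cv2.imwrite("pics/top0c.png",cv2.resize(a,None,fx=2.5,fy=2.5,interpolation=cv2.INTER_CUBIC))
```

```text
(no output)
```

View pics/top0c.png

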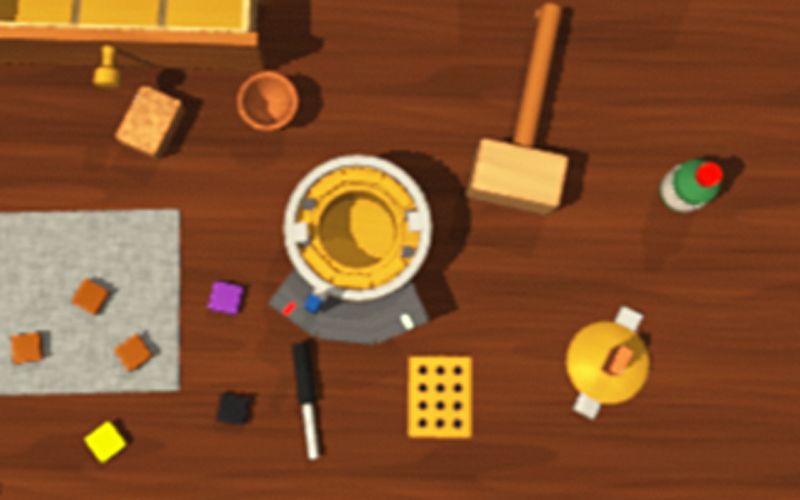

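View pics/side0.png

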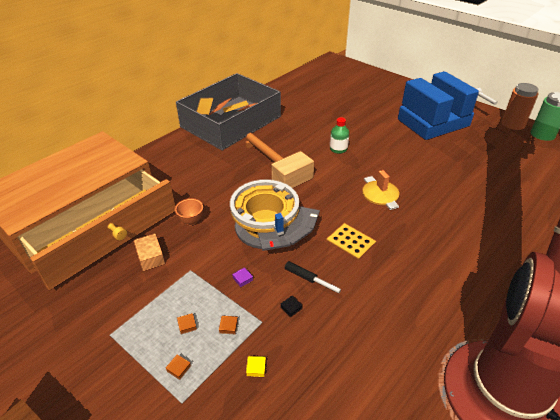

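```bash
cat > m.py <<'E'
from h import *
def measure(im,verbose=True):
    P=cloud(im); c=im["color"]; hsv=cv2.cvtColor(c,cv2.COLOR_BGR2HSV); H,S,V=[hsv[...,i].astype(int) for i in range(3)]
    def blobs(m,amin):
        n,l,st,ce=cv2.connectedComponentsWithStats(m.astype(np.uint8)); return [(l==i) for i in range(1,n) if st[i,4]>=amin]
    return P,H,S,V,blobs
E
python3 - <<'E'
from m import *
im=env.get_image("top"); np.save("top.npy",im["z_map"]); P,H,S,V,blobs=measure(im)
for (u,v) in[(167,228),(141,249),(183,251),(220,229),(373,255),(378,253),(255,231),(291,239),(246,234)]: print((u,v),np.round(P[v,u],3),H[v,u],S[v,u],V[v,u])
# lantern: collar ring top z ~0.084
g=(abs(P[...,2]-0.084)<0.004)&(np.hypot(P[...,0]-0.42,P[...,1])<0.25)
b=max(blobs(g,20),key=lambda x:x.sum()); q=P[b][:,:2]
A=np.c_[2*q,np.ones(len(q))]
from scipy.optimize import least_squares
r=least_squares(lambda p:np.maximum(abs(np.hypot(*(q-p[:2]).T)-0.075)-0.005,0),[q[:,0].mean(),q[:,1].mean()],loss='soft_l1',f_scale=.003)
C=r.x;print("lantern",C,len(q),np.percentile(P[b][:,2],[10,50,90]))
b_=(H>100)&(H<125)&(S>120)&(np.hypot(P[...,0]-C[0],P[...,1]-C[1])<.13)
for x in blobs(b_,5):
    p=P[x];print("handle",len(p),p[p[:,2]>.115].mean(0),np.percentile(p[:,2],[5,95]),np.argwhere(x).mean(0))
# marks
v,u=np.mgrid[0:420,0:560]
d=np.hypot(P[...,0]-C[0],P[...,1]-C[1]); near=(d>.08)&(d<.15)
for n,m in(("white",(S<60)&(V>150)),("red",((H<6)|(H>174))&(S>180)&(V>120))):
    for x in blobs(m&near,4):
        p=P[x].mean(0);print(n,x.sum(),p,np.degrees(np.arctan2(p[1]-C[1],p[0]-C[0])))
for t in("notch","lantern_mouth","collar_grip"):
    for p in env.place_of(t,im): print(t,p["xy"],pix2w(im,*p["xy"],h=.104 if t[0]=="c" else .07),p["conf"])
# rim ring: heights by angle, r 52-65
import math
ang=np.degrees(np.arctan2(P[...,1]-C[1],P[...,0]-C[0]))
ring=(d>.054)&(d<.063)
for a in range(-180,180,8):
    s=ring&(ang>=a)&(ang<a+8)
    print(a,s.sum(),np.round(np.median(P[s][:,2])*1000,1),int(np.median(S[s])),int(np.median(V[s])),end=' | ')
print()
for x in blobs((H>3)&(H<16)&(S>170)&(V>100)&(P[...,2]<.03)&(P[...,2]>.008)&(P[...,1]>.1)&(P[...,0]<.45),20):
    p=P[x]; w=cv2.minAreaRect((p[:,:2]*1000).astype(np.float32)); print("glass",x.sum(),p.mean(0),np.argwhere(x).mean(0)[::-1],w)
s=np.hypot(P[...,0]-.3,P[...,1]+.27)<.12
for n,m in(("capgrip",s&(P[...,2]>.03)),("lugs",s&(P[...,2]>.003)&(P[...,2]<.012)&(S<60)&(V>120)),("plate",s&(P[...,2]>.004))):
    for x in blobs(m,8):
        p=P[x];w=cv2.minAreaRect((p[:,:2]*1000).astype(np.float32));print(n,x.sum(),p.mean(0),np.percentile(p[:,2],[5,95]),w)
E
```

```text
(167, 228) [0.515 0.277 0.015] 13 234 192
(141, 249) [0.453 0.347 0.014] 13 223 200
(183, 251) [0.45  0.228 0.014] 13 227 197
(220, 229) [0.516 0.126 0.012] 146 165 190
(373, 255) [ 0.452 -0.308  0.04 ] 10 196 116
(378, 253) [ 0.457 -0.315  0.064] 14 185 248
(255, 231) [0.504 0.021 0.123] 106 200 175
(291, 239) [ 0.489 -0.076  0.062] 35 44 204
(246, 234) [0.5   0.047 0.063] 1 171 218
lantern [ 0.5906375  -0.02463106] 670 [0.08156548 0.08421323 0.08671541]
handle 35 [0.50422257 0.02115416 0.12319577] [0.07611892 0.12579593] [230.97142857 254.62857143]
white 4 [0.6560134  0.0289733  0.06247796] 39.34972096171667
white 4 [0.59021373 0.05982413 0.00308522] 90.28749128733418
white 8 [0.51953604 0.01735331 0.08027143] 149.43877264629717
white 23 [ 0.49191893 -0.07932554  0.06137619] -151.01159615817153
red 13 [0.50279186 0.05067421 0.05729781] 139.39531741654704
notch [339.9, 154.3] [ 0.7303553  -0.20943783  0.07      ] 0.72
notch [250.5, 198.5] [0.59762988 0.03800266 0.07      ] 0.67
lantern_mouth [269.9, 200.2] [ 0.59428721 -0.01573334  0.07      ] 0.66
lantern_mouth [139.8, 249.9] [0.44
[... 1400 characters left out ...]
389)
glass 42 [0.44447309 0.34865517 0.01672652] [139.95238095 252.        ] ((444.37628173828125, 346.8489074707031), (11.357710838317871, 32.633209228515625), 0.7688593864440918)
glass 46 [0.44303613 0.22717704 0.01618957] [182.89130435 253.58695652] ((441.0782775878906, 228.02464294433594), (34.3146858215332, 16.029193878173828), 86.29084777832031)
lugs 49 [ 0.40330614 -0.29084113  0.00698646] [0.00458513 0.0094093 ] ((403.3929443359375, -290.8656005859375), (22.747888565063477, 16.719417572021484), 61.41692352294922)
plate 69 [ 0.40605601 -0.29423685  0.00735354] [0.00486077 0.0105495 ] ((404.73748779296875, -296.9510803222656), (35.07180404663086, 23.617019653320312), 71.06501770019531)
```

```bash
cat >> h.py <<'E'
def rel(pos,yyaw,o=None):
    """turn (rotvec) and shift (cm) from the present pose to TCP pos, tool down, tool y at yyaw deg (either sign: j7 nearest)"""
    o=o or env.get_obs(); R0=R.from_quat(o["tcp_rot"])
    y=np.array([np.cos(np.radians(yyaw)),np.sin(np.radians(yyaw)),0]); z=np.array([0,0,-1.]); x=np.cross(y,z)
    T=R.from_matrix(np.c_[x,y,z]); rv=(R0.inv()*T).as_rotvec(); s=R0.inv().apply(np.array(pos)-o["eef_pos"])*100
    y0=R0.as_matrix()[:,1]
    print("yaw now",round(np.degrees(np.arctan2(y0[1],y0[0])),1),"row",np.round(rv,3).tolist()+np.round(s,2).tolist(),"j7",round(o["joints"][6],2))
E
python3 - <<'E'
from h import *
rel([.504,.0213,.236],-118); rel([.504,.0213,.108],-118)
E
```

```text
yaw now -74.3 row [-0.0, 0.0, 0.764, 49.09, -53.37, -0.03] j7 -0.04
yaw now -74.3 row [-0.0, 0.0, 0.764, 49.09, -53.37, 12.77] j7 -0.04
```

Request:
{"method": "move_arm", "body": {
  "rows": [
    [0,0,0.764,49.09,-53.37,0,60],
    [0,0,0.764,49.09,-53.37,0,60],
    [0,0,0.764,49.09,-53.37,0,60],
    [0,0,0.764,49.09,-53.37,0,60],
    [0,0,0.764,49.09,-53.37,0,60],
    [0,0,0.764,49.09,-53.37,0,60],
    [0,0,0.764,49.09,-53.37,0,60],
    [0,0,0.764,49.09,-53.37,0,60],
    [0,0,0.764,49.09,-53.37,0,60],
    [0,0,0.764,49.09,-53.37,0,60],
    [0,0,0.764,49.09,-53.37,0,60],
    [0,0,0.764,49.09,-53.37,0,60]
  ]
}}

```text
time: 2.6
eef_pos: [0.448, -0.0892, 0.2362]
tcp_rot: [0.97, -0.242, 0.001, -0.0]
force: [0.5, -1.0, -0.4]
opening: 0.0559
grasp_force: 0.0
```

Run:
```python
from h import *
rel([.504,.0213,.108],-118)
```

```text
yaw now -118.0 row [-0.0, -0.001, -0.001, -0.26, -12.38, 12.82] j7 -1.88
```

Request:
{"method": "move_arm", "body": {
  "rows": [
    [0,0,0,-0.26,-12.38,0,60],
    [0,0,0,-0.26,-12.38,0,60],
    [0,0,0,-0.26,-12.38,0,60],
    [0,0,0,-0.26,-12.38,4,60],
    [0,0,0,-0.26,-12.38,8,60],
    [0,0,0,-0.26,-12.38,8,60],
    [0,0,0,-0.26,-12.38,8,60]
  ]
}}

```text
time: 3.3
eef_pos: [0.5032, 0.0193, 0.1561]
tcp_rot: [0.97, -0.242, -0.0, 0.0]
force: [-0.2, -0.7, 1.1]
opening: 0.0555
grasp_force: 0.0
```

Run:
```python
from h import *
rel([.504,.0213,.108],-118)
im=env.get_image("side"); c=im["color"][150:290,200:360]; cv2.imwrite("pics/s1.png",cv2.resize(c,None,fx=4,fy=4,interpolation=cv2.INTER_CUBIC))
```

```text
yaw now -118.0 row [0.0, 0.0, -0.001, -0.02, -0.21, 4.81] j7 -2.12
```

View pics/s1.png

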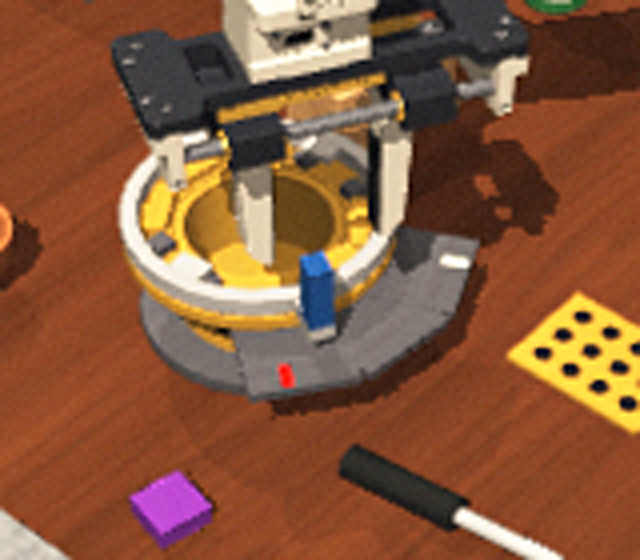

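Request:
{"method": "move_arm", "body": {
  "force": 20,
  "rows": [
    [0,0,0,0,-0.21,2.4,60],
    [0,0,0,0,-0.21,4.8,60],
    [0,0,0,0,-0.21,4.8,60],
    [0,0,0,0,-0.21,4.8,0],
    [0,0,0,0,-0.21,4.8,0],
    [0,0,0,0,-0.21,4.8,0],
    [0,0,0,0,-0.21,4.8,0],
    [0,0,0,0,-0.21,4.8,0],
    [0,0,0,0,-0.21,4.8,0]
  ]
}}

```text
time: 4.25
eef_pos: [0.5043, 0.0217, 0.108]
tcp_rot: [0.97, -0.242, 0.0, -0.0]
force: [0.7, 0.6, 2.4]
opening: 0.0142
grasp_force: 20.0
```

Run:
```python
from h import *
o=env.get_obs(); C=np.array([.5906,-.0246]); p=o["eef_pos"][:2]
th=np.degrees(np.arctan2(*(p-C)[::-1])); r=np.hypot(*(p-C)); print(th,r,o["opening"],o["force"])
for k in range(1,11):
    a=th+5.7*k; q=C+r*np.array([np.cos(np.radians(a)),np.sin(np.radians(a))]); rel([*q,o["eef_pos"][2]],-118+a-th,o)
```

```text
151.79058165395637 0.09793360819033242 0.014208220612133428 [0.67568592 0.61318874 2.41103299]
yaw now -118.0 row [-0.001, -0.001, -0.099, 0.04, 0.97, -0.0] j7 -2.13
yaw now -118.0 row [-0.001, -0.001, -0.199, 0.19, 1.94, -0.0] j7 -2.13
yaw now -118.0 row [-0.001, -0.001, -0.298, 0.42, 2.88, -0.0] j7 -2.13
yaw now -118.0 row [-0.001, -0.001, -0.398, 0.75, 3.8, -0.0] j7 -2.13
yaw now -118.0 row [-0.001, -0.001, -0.497, 1.17, 4.68, -0.0] j7 -2.13
yaw now -118.0 row [-0.001, -0.001, -0.597, 1.67, 5.51, -0.0] j7 -2.13
yaw now -118.0 row [-0.001, -0.001, -0.696, 2.26, 6.29, -0.0] j7 -2.13
yaw now -118.0 row [-0.001, -0.001, -0.796, 2.92, 7.01, -0.0] j7 -2.13
yaw now -118.0 row [-0.001, -0.001, -0.895, 3.64, 7.66, -0.0] j7 -2.13
yaw now -118.0 row [-0.0, -0.001, -0.995, 4.43, 8.23, -0.0] j7 -2.13
```

Request:
{"method": "move_arm", "body": {
  "rows": [
    [0,0,-0.099,0.04,0.97,0,0],
    [0,0,-0.199,0.19,1.94,0,0],
    [0,0,-0.298,0.42,2.88,0,0],
    [0,0,-0.398,0.75,3.8,0,0],
    [0,0,-0.497,1.17,4.68,0,0],
    [0,0,-0.597,1.67,5.51,0,0],
    [0,0,-0.696,2.26,6.29,0,0],
    [0,0,-0.796,2.92,7.01,0,0],
    [0,0,-0.895,3.64,7.66,0,0],
    [0,0,-0.995,4.43,8.23,0,0],
    [0,0,-0.995,4.43,8.23,0,0]
  ]
}}

```text
time: 5.35
eef_pos: [0.5067, -0.0717, 0.108]
tcp_rot: [0.968, 0.251, 0.002, -0.0]
force: [3.1, 2.7, -0.2]
opening: 0.0141
grasp_force: 20.1
```

Request:
{"method": "move_arm", "body": {
  "rows": [
    [0,0,0,0,0,0,40],
    [0,0,0,0,0,0,40],
    [0,0,0,0,0,-4,40],
    [0,0,0,0,0,-8,60],
    [0,0,0,-4,3,-12,100],
    [0,0,0,-8,6,-12,100],
    [0,0,0,-12,9,-12,100],
    [0,0,0,-12,15,-12,100],
    [0,0,0,-12,15,-12,100]
  ]
}}

```text
time: 6.25
eef_pos: [0.4701, -0.2675, 0.2274]
tcp_rot: [0.969, 0.246, -0.001, 0.001]
force: [0.6, -0.7, 1.0]
opening: 0.0807
grasp_force: 0.0
```

```bash
cat >> m.py <<'E'
from scipy.optimize import minimize
def rects(im,H,S,V,blobs,h=.016,top_only=True):
    """amber squares: top face rect, from colour mask, put onto plane h"""
    out=[]
    m=(H>3)&(H<18)&(S>190)&(V>100)
    P=cloud(im); m&=(P[...,2]<.035)&(P[...,0]>.33)&(P[...,1]<.5)&(P[...,1]>.05)&(P[...,0]<.62)
    for x in blobs(m,25):
        yx=np.argwhere(x); q=np.array([pix2w(im,u,v,h=h)[:2] for v,u in yx])*1000
        out.append((len(yx),yx.mean(0)[::-1].round(1),q.mean(0).round(1),cv2.minAreaRect(q.astype(np.float32)),np.median(S[x]),np.median(V[x])))
    return out
E
python3 - <<'E'
from m import *
for n in("top","side"):
    im=env.get_image(n); P,H,S,V,blobs=measure(im)
    for r in rects(im,H,S,V,blobs): print(n,*r)
    C=np.array([.5906,-.0246]); d=np.hypot(P[...,0]-C[0],P[...,1]-C[1]); ang=np.degrees(np.arctan2(P[...,1]-C[1],P[...,0]-C[0]))
    dk=(d>.048)&(d<.068)&(S<90)&(V<200)&(P[...,2]>.066)&(P[...,2]<.082)
    for x in blobs(dk,3): print("dark",x.sum(),P[x].mean(0).round(4),ang[x].mean().round(1),ang[x].min(),ang[x].max())
    hb=(H>100)&(H<125)&(S>120)&(d<.13)
    for x in blobs(hb,5):
        p=P[x];p=p[p[:,2]>.115]
        if len(p):q=p.mean(0);print("handle",len(p),q,np.degrees(np.arctan2(q[1]-C[1],q[0]-C[0])))
    print([(p["xy"],round(p["conf"],2),pix2w(im,*p["xy"],h=.07)) for p in env.place_of("notch",im)])
    print([(p["xy"],round(p["conf"],2),pix2w(im,*p["xy"],h=.009)) for p in env.place_of("glass0_mid",im)])
    if n=="top": cv2.imwrite("pics/t2.png",np.hstack([cv2.resize(im["color"][160:240,235:315],None,fx=5,fy=5,interpolation=cv2.INTER_CUBIC),cv2.resize(im["color"][210:290,120:200],None,fx=5,fy=5,interpolation=cv2.INTER_CUBIC)]))
E
```

```text
top 9048 [165.3 250.2] [452.3 277.4] ((474.400146484375, 271.8756408691406), (287.1142272949219, 445.7025451660156), 0.030021686106920242) 197.0 120.0
top 107 [165.9 228.2] [513.9 279.9] ((513.96923828125, 280.02508544921875), (30.497318267822266, 28.508384704589844), 60.87852096557617) 229.0 194.0
top 106 [140.4 248.7] [453.8 348.2] ((453.9919128417969, 348.1273498535156), (28.150407791137695, 29.716222763061523), 9.58299446105957) 223.0 202.0
top 107 [183.  250.7] [451.1 227.4] ((451.4658203125, 227.18975830078125), (28.835269927978516, 29.371370315551758), 36.52109909057617) 225.0 198.0
dark 13 [0.6168 0.0318 0.078 ] 65.1 60.41919750869654 69.2871575729522
dark 13 [ 0.608  -0.0827  0.0781] -73.4 -77.61777135331329 -69.64387041167416
dark 12 [0.5766 0.0347 0.0772] 103.2 98.95984309079489 107.25055754252595
dark 14 [ 0.5663 -0.0791  0.077 ] -114.0 -118.82859587701371 -108.8721402201409
handle 31 [ 0.50624925 -0.07330937  0.12328809] -149.99519198615374
[([250.3, 198.3], 0.64, array([0.59817521, 0.03857349, 0.07      ]))]
[([275.6, 202.3], 0.21, array([ 0.59824263, -0.0323583 ,  0.00
[... 6249 characters left out ...]
), 47.161930084228516) 193.0 130.0
dark 3 [ 0.6265 -0.0821  0.0806] -58.0 -59.41548669724842 -57.25035091219358
dark 36 [ 0.6088 -0.082   0.0771] -72.5 -80.42390569914723 -61.42798257495876
dark 3 [ 0.6461 -0.0423  0.0809] -17.7 -20.353575403325145 -14.688955671880477
dark 56 [ 0.5726 -0.0832  0.0776] -107.5 -129.30521022174673 -81.60637572833639
dark 22 [0.6165 0.0326 0.0765] 65.6 54.895404512226555 72.38010460637533
dark 16 [0.5759 0.036  0.077 ] 103.7 97.8869431425422 110.59697793448362
handle 48 [ 0.50593416 -0.06807387  0.12126784] -152.8205954069753
[([248.2, 213.7], 0.62, array([0.60005809, 0.02365975, 0.07      ]))]
[([192.4, 220.6], 0.6, array([0.73349685, 0.08783935, 0.009     ]))]
```

View pics/t2.png

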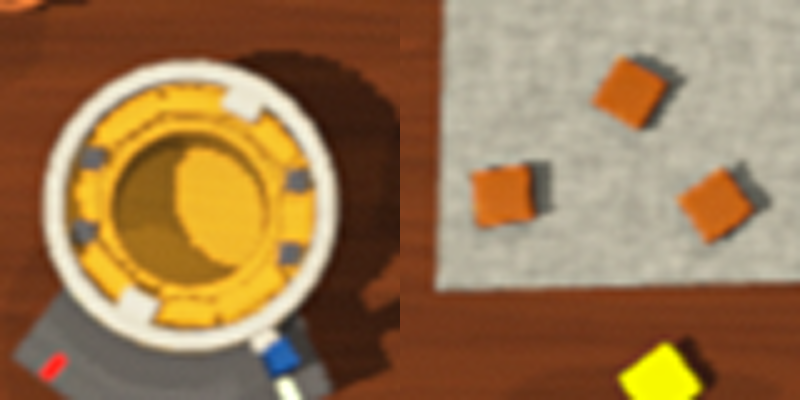

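Run:
```python
from h import *
rel([.513,.281,.2],-28); rel([.513,.281,.022],-28)
```

```text
yaw now -60.9 row [-0.002, -0.0, -0.574, 29.9, -45.17, 2.82] j7 -0.78
yaw now -60.9 row [-0.002, -0.0, -0.574, 29.91, -45.13, 20.62] j7 -0.78
```

Request:
{"method": "move_arm", "body": {
  "force": 8,
  "rows": [
    [0,0,-0.574,29.9,-45.15,0,65],
    [0,0,-0.574,29.9,-45.15,0,65],
    [0,0,-0.574,29.9,-45.15,0,65],
    [0,0,-0.574,29.9,-45.15,0,65],
    [0,0,-0.574,29.9,-45.15,0,65],
    [0,0,-0.574,29.9,-45.15,0,65],
    [0,0,-0.574,29.9,-45.15,0,65],
    [0,0,-0.574,29.9,-45.15,0,65],
    [0,0,-0.574,29.9,-45.15,0,65],
    [0,0,-0.574,29.9,-45.15,8,65],
    [0,0,-0.574,29.9,-45.15,14,65],
    [0,0,-0.574,29.9,-45.15,15,65]
  ]
}}

```text
time: 7.75
eef_pos: [0.5127, 0.2706, 0.104]
tcp_rot: [0.857, 0.516, 0.001, -0.0]
force: [0.9, -1.1, -0.9]
opening: 0.0601
grasp_force: 0.0
```

Run:
```python
from h import *
rel([.513,.281,.022],-28)
o=env.get_obs();print(o["eef_pos"],o["opening"])
```

```text
yaw now -27.9 row [0.001, -0.003, 0.002, 0.91, -0.46, 8.2] j7 -1.38
[0.5126883  0.2706147  0.10396995] 0.06006324536108108
```

Request:
{"method": "move_arm", "body": {
  "rows": [
    [0,0,0,0,0,3,65],
    [0,0,0,0,0,3,65],
    [0,0,0,0,0,3,65]
  ]
}}

```text
time: 8.05
eef_pos: [0.5133, 0.2675, 0.0749]
tcp_rot: [0.857, 0.515, -0.0, -0.0]
force: [0.3, 0.1, 0.5]
opening: 0.0602
grasp_force: 0.0
```

Run:
```python
from h import *
rel([.513,.281,.022],-28)
```

```text
yaw now -28.0 row [-0.0, 0.0, -0.001, 1.18, -0.66, 5.29] j7 -1.4
```

Request:
{"method": "move_arm", "body": {
  "force": 8,
  "rows": [
    [0,0,0,1.18,-0.66,0,65],
    [0,0,0,1.18,-0.66,3,65],
    [0,0,0,1.18,-0.66,5.3,65],
    [0,0,0,1.18,-0.66,5.3,65],
    [0,0,0,1.18,-0.66,5.3,0],
    [0,0,0,1.18,-0.66,5.3,0],
    [0,0,0,1.18,-0.66,5.3,0],
    [0,0,0,1.18,-0.66,5.3,0],
    [0,0,0,1.18,-0.66,5.3,0],
    [0,0,0,1.18,-0.66,5.3,0],
    [0,0,0,1.18,-0.66,1,0],
    [0,0,0,1.18,-0.66,-4,0]
  ]
}}

```text
time: 9.25
eef_pos: [0.5123, 0.2792, 0.1131]
tcp_rot: [0.858, 0.514, -0.003, -0.0]
force: [1.2, -0.5, 0.4]
opening: 0.0316
grasp_force: 8.0
```

Run:
```python
from h import *
rel([.5915,-.024,.13],-40);rel([.5915,-.024,.04],-40)
```

```text
yaw now -28.1 row [-0.003, 0.005, 0.207, -23.01, 21.27, -1.64] j7 -1.39
yaw now -28.1 row [-0.003, 0.005, 0.207, -22.97, 21.3, 7.36] j7 -1.39
```

Request:
{"method": "move_arm", "body": {
  "rows": [
    [0,0,0,0,0,-4,0],
    [0,0,0.207,-4,4,-5,0],
    [0,0,0.207,-8,8,-5,0],
    [0,0,0.207,-12,12,-5,0],
    [0,0,0.207,-16,15,-5,0],
    [0,0,0.207,-20,18,-5,0],
    [0,0,0.207,-23,21.2,-5,0],
    [0,0,0.207,-23,21.2,-5,0],
    [0,0,0.207,-23,21.2,-5,0],
    [0,0,0.207,-23,21.2,-5,0]
  ]
}}

```text
time: 10.25
eef_pos: [0.5917, -0.0201, 0.1641]
tcp_rot: [0.906, 0.424, 0.0, -0.001]
force: [-0.5, 0.7, -0.3]
opening: 0.0319
grasp_force: 8.0
```

Run:
```python
from h import *
rel([.5915,-.024,.038],-40)
```

```text
yaw now -39.9 row [-0.002, -0.001, 0.002, -0.33, 0.26, 12.61] j7 -1.0
```

Request:
{"method": "move_arm", "body": {
  "rows": [
    [0,0,0,-0.33,0.26,3,0],
    [0,0,0,-0.33,0.26,6,0],
    [0,0,0,-0.33,0.26,9,0],
    [0,0,0,-0.33,0.26,11.5,0],
    [0,0,0,-0.33,0.26,12.6,0],
    [0,0,0,-0.33,0.26,12.6,0],
    [0,0,0,-0.33,0.26,12.6,44],
    [0,0,0,-0.33,0.26,12.6,44],
    [0,0,0,-0.33,0.26,12.6,44],
    [0,0,0,-0.33,0.26,9,44],
    [0,0,0,-0.33,0.26,4,44],
    [0,0,0,-0.33,0.26,0,44]
  ]
}}

```text
time: 11.45
eef_pos: [0.5927, -0.0265, 0.1672]
tcp_rot: [0.906, 0.423, 0.001, 0.0]
force: [0.3, 0.1, -0.9]
opening: 0.0409
grasp_force: 0.0
```

Run:
```python
from h import *
print(env.get_obs()["opening"])
rel([.451,.2285,.164],-52);rel([.451,.2285,.06],-52)
```

```text
0.040927147746648164
yaw now -40.0 row [0.002, -0.002, 0.209, 10.43, -27.25, 0.3] j7 -0.99
yaw now -40.0 row [0.002, -0.002, 0.209, 10.41, -27.27, 10.7] j7 -0.99
```

Request:
{"method": "move_arm", "body": {
  "rows": [
    [0,0,0.1,5,-13,0,60],
    [0,0,0.209,10.4,-27.2,0,65],
    [0,0,0.209,10.4,-27.2,0,65],
    [0,0,0.209,10.4,-27.2,0,65],
    [0,0,0.209,10.4,-27.2,0,65],
    [0,0,0.209,10.4,-27.2,0,65],
    [0,0,0.209,10.4,-27.2,0,65],
    [0,0,0.209,10.4,-27.2,5,65],
    [0,0,0.209,10.4,-27.2,10,65],
    [0,0,0.209,10.4,-27.2,10,65],
    [0,0,0.209,10.4,-27.2,10,65]
  ]
}}

```text
time: 12.55
eef_pos: [0.4509, 0.2276, 0.0647]
tcp_rot: [0.946, 0.326, -0.0, 0.0]
force: [0.4, 0.5, 1.2]
opening: 0.0604
grasp_force: 0.0
```

Run:
```python
from m import *
rel([.451,.2285,.022],-52)
for n in("top","side"):
    im=env.get_image(n); P,H,S,V,blobs=measure(im)
    for r in rects(im,H,S,V,blobs): 
        if r[4]>205 and r[5]>170: print(n,*r)
cv2.imwrite("pics/s3.png",im["color"][150:420,80:400])
```

```text
yaw now -52.0 row [-0.0, 0.001, -0.0, 0.07, -0.07, 4.27] j7 -1.78
side 316 [177.7 366.1] [452.  352.8] ((451.750732421875, 352.5397033691406), (34.98505783081055, 33.21276092529297), 10.797476768493652) 216.0 227.0
```

View pics/s3.png

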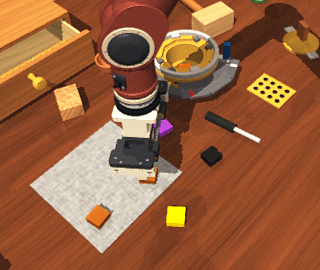

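Request:
{"method": "move_arm", "body": {
  "force": 8,
  "rows": [
    [0,0,0,0.07,-0.07,2.5,65],
    [0,0,0,0.07,-0.07,4.27,65],
    [0,0,0,0.07,-0.07,4.27,65],
    [0,0,0,0.07,-0.07,4.27,0],
    [0,0,0,0.07,-0.07,4.27,0],
    [0,0,0,0.07,-0.07,4.27,0],
    [0,0,0,0.07,-0.07,4.27,0],
    [0,0,0,0.07,-0.07,4.27,0],
    [0,0,0,0,0,0,0],
    [0,0,0,0,0,-5,0],
    [0,0,0,0,0,-10,0],
    [0,0,0,0,0,-10,0]
  ]
}}

```text
time: 13.85
eef_pos: [0.4541, 0.2305, 0.1703]
tcp_rot: [0.945, 0.326, 0.007, -0.001]
force: [0.8, 0.6, -0.2]
opening: 0.0321
grasp_force: 8.0
```

Run:
```python
from h import *
print(env.get_obs()["opening"])
rel([.5915,-.024,.164],-56)
```

```text
0.03212185685864317
yaw now -52.0 row [0.001, -0.014, 0.07, -4.86, 28.52, 0.62] j7 -1.7
```

Request:
{"method": "move_arm", "body": {
  "rows": [
    [0,0,0.07,-1,5,0,0],
    [0,0,0.07,-2,10,0,0],
    [0,0,0.07,-3,15,0,0],
    [0,0,0.07,-4,20,0,0],
    [0,0,0.07,-4.8,25,0,0],
    [0,0,0.07,-4.8,28.5,0,0],
    [0,0,0.07,-4.8,28.5,0,0],
    [0,0,0.07,-4.8,28.5,0,0],
    [0,0,0.07,-4.8,28.5,0,0]
  ]
}}

```text
time: 14.75
eef_pos: [0.5873, -0.0242, 0.1636]
tcp_rot: [0.956, 0.294, -0.001, -0.001]
force: [-0.8, 0.1, -0.7]
opening: 0.032
grasp_force: 8.0
```

Run:
```python
from m import *
print(env.get_obs()["opening"])
rel([.5915,-.024,.053],-56)
im=env.get_image("side"); cv2.imwrite("pics/s4.png",cv2.resize(im["color"][150:260,200:340],None,fx=4,fy=4))
```

```text
0.03199143415680203
yaw now -55.8 row [-0.002, 0.001, 0.003, 0.37, 0.24, 11.06] j7 -1.23
```

View pics/s4.png

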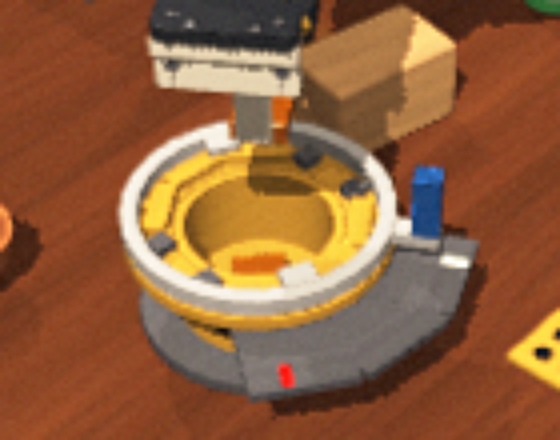

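Request:
{"method": "move_arm", "body": {
  "rows": [
    [0,0,0,0.37,0.24,3,0],
    [0,0,0,0.37,0.24,6,0],
    [0,0,0,0.37,0.24,9,0],
    [0,0,0,0.37,0.24,10.5,0],
    [0,0,0,0.37,0.24,11,0],
    [0,0,0,0.37,0.24,11,0],
    [0,0,0,0.37,0.24,11,44],
    [0,0,0,0.37,0.24,11,44],
    [0,0,0,0.37,0.24,11,44],
    [0,0,0,0.37,0.24,7,44],
    [0,0,0,0.37,0.24,2,44],
    [0,0,0,0.37,0.24,0,44]
  ]
}}

```text
time: 16.0
eef_pos: [0.5954, -0.0256, 0.1695]
tcp_rot: [0.956, 0.293, 0.004, 0.001]
force: [0.6, -0.6, 0.0]
opening: 0.041
grasp_force: 0.0
```

Run:
```python
from m import *
rel([.4535,.349,.164],-79)
for n in("top","side"):
    im=env.get_image(n); P,H,S,V,blobs=measure(im)
    for r in rects(im,H,S,V,blobs): 
        if r[4]>205 and r[5]>170: print(n,*r)
    for p in env.place_of("cap_grip",im): print(p["conf"],p["xy"],pix2w(im,*p["xy"],h=.044))
```

```text
yaw now -56.0 row [0.003, -0.008, 0.402, 9.19, -38.99, 0.44] j7 -1.23
top 107 [140.4 248.8] [453.6 348.3] ((453.9927673339844, 348.12225341796875), (28.150407791137695, 30.255327224731445), 9.58299446105957) 223.0 202.0
0.88 [376.5, 252.4] [ 0.45906814 -0.31634643  0.044     ]
side 301 [177.3 366. ] [452.8 353. ] ((452.0491638183594, 352.59661865234375), (33.92802810668945, 33.21276092529297), 10.79747486114502) 217.0 218.0
0.64 [382.8, 179.6] [ 0.45545363 -0.31490396  0.044     ]
```

Request:
{"method": "move_arm", "body": {
  "rows": [
    [0,0,0.1,3,-13,0,60],
    [0,0,0.4,9.2,-38.9,0,65],
    [0,0,0.4,9.2,-38.9,0,65],
    [0,0,0.4,9.2,-38.9,0,65],
    [0,0,0.4,9.2,-38.9,0,65],
    [0,0,0.4,9.2,-38.9,0,65],
    [0,0,0.4,9.2,-38.9,0,65],
    [0,0,0.4,9.2,-38.9,0,65],
    [0,0,0.4,9.2,-38.9,0,65],
    [0,0,0.4,9.2,-38.9,5,65],
    [0,0,0.4,9.2,-38.9,10,65],
    [0,0,0.4,9.2,-38.9,10,65]
  ]
}}

```text
time: 17.4
eef_pos: [0.4463, 0.3425, 0.0561]
tcp_rot: [0.995, 0.097, -0.008, 0.006]
force: [-0.8, -0.9, -0.1]
opening: 0.061
grasp_force: 0.0
```

Request:
{"method": "move_arm", "body": {
  "rows": [
    [0,0,0,0,0,0,65]
  ]
}}

```text
time: 17.5
eef_pos: [0.4508, 0.3467, 0.0631]
tcp_rot: [0.995, 0.097, -0.002, 0.001]
force: [0.2, 0.2, 0.5]
opening: 0.0603
grasp_force: 0.0
```

Run:
```python
from m import *
rel([.4535,.349,.022],-79)
print(env.get_obs()["eef_pos"])
im=env.get_image("top"); cv2.imwrite("pics/t5.png",cv2.resize(im["color"][160:290,110:310],None,fx=4,fy=4))
```

```text
yaw now -78.9 row [0.002, 0.003, 0.002, 0.33, -0.18, 4.11] j7 -2.3
[0.45077222 0.34671084 0.06312425]
```

View pics/t5.png

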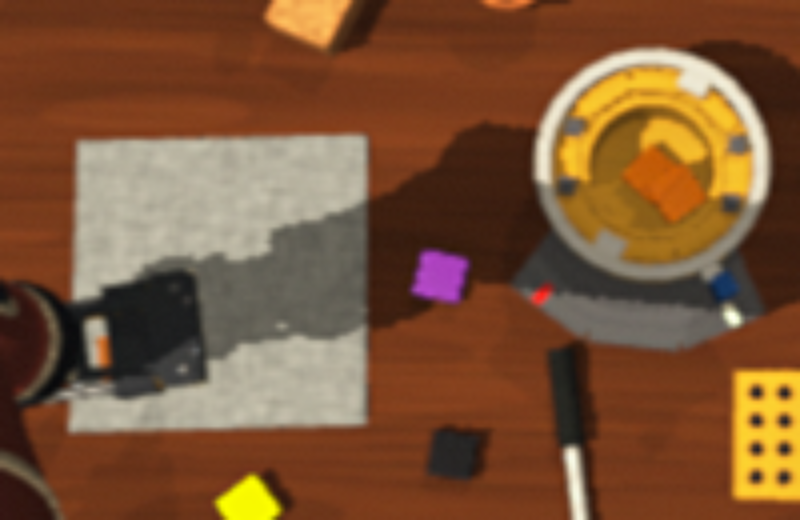

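Request:
{"method": "move_arm", "body": {
  "force": 8,
  "rows": [
    [0,0,0,0.25,-0.15,2,65],
    [0,0,0,0.25,-0.15,4.1,65],
    [0,0,0,0.25,-0.15,4.1,65],
    [0,0,0,0.25,-0.15,4.1,0],
    [0,0,0,0.25,-0.15,4.1,0],
    [0,0,0,0.25,-0.15,4.1,0],
    [0,0,0,0.25,-0.15,4.1,0],
    [0,0,0,0.25,-0.15,4.1,0],
    [0,0,0,0,0,0,0],
    [0,0,0,0,0,-5,0],
    [0,0,0,0,0,-10,0],
    [0,0,0,0,0,-10,0]
  ]
}}

```text
time: 18.75
eef_pos: [0.4547, 0.3512, 0.1713]
tcp_rot: [0.995, 0.097, 0.006, -0.004]
force: [0.0, 1.1, -0.5]
opening: 0.0317
grasp_force: 8.0
```

Request:
{"method": "move_arm", "body": {
  "rows": [
    [0,0,0,0,0,0,0]
  ]
}}

```text
time: 18.85
eef_pos: [0.4517, 0.348, 0.1654]
tcp_rot: [0.995, 0.097, 0.001, -0.001]
force: [-0.4, -0.2, -0.9]
opening: 0.0321
grasp_force: 8.0
```

Run:
```python
from h import *
print(env.get_obs()["opening"])
rel([.594,-.022,.164],-60)
```

```text
0.032135445475626516
yaw now -78.9 row [-0.001, -0.002, -0.33, 6.84, 39.04, 0.12] j7 -2.25
```

Request:
{"method": "move_arm", "body": {
  "rows": [
    [0,0,-0.05,1,5,0,0],
    [0,0,-0.1,2,10,0,0],
    [0,0,-0.15,3,15,0,0],
    [0,0,-0.2,4,20,0,0],
    [0,0,-0.25,5,25,0,0],
    [0,0,-0.3,6,30,0,0],
    [0,0,-0.33,6.8,35,0,0],
    [0,0,-0.33,6.8,39,0,0],
    [0,0,-0.33,6.8,39,0,0],
    [0,0,-0.33,6.8,39,0,0],
    [0,0,-0.33,6.8,39,0,0]
  ]
}}

```text
time: 19.95
eef_pos: [0.5921, -0.0197, 0.1628]
tcp_rot: [0.966, 0.26, -0.001, -0.001]
force: [0.3, 0.7, -0.9]
opening: 0.0321
grasp_force: 8.0
```

Run:
```python
from h import *
print(env.get_obs()["opening"])
rel([.594,-.022,.064],-60)
```

```text
0.032139845500162335
yaw now -59.8 row [-0.003, 0.002, 0.003, 0.07, 0.32, 9.88] j7 -1.3
```

Request:
{"method": "move_arm", "body": {
  "rows": [
    [0,0,0,0.1,0.2,3,0],
    [0,0,0,0.1,0.2,6,0],
    [0,0,0,0.1,0.2,9,0],
    [0,0,0,0.1,0.2,9.8,0],
    [0,0,0,0.1,0.2,9.8,0],
    [0,0,0,0.1,0.2,9.8,44],
    [0,0,0,0.1,0.2,9.8,44],
    [0,0,0,0.1,0.2,9.8,44],
    [0,0,0,0.1,0.2,6,44],
    [0,0,0,0.1,0.2,2,44],
    [0,0,0,0.1,0.2,-2,44],
    [0,0,0,0.1,0.2,-4,44]
  ]
}}

```text
time: 21.15
eef_pos: [0.5969, -0.023, 0.209]
tcp_rot: [0.966, 0.259, 0.004, 0.001]
force: [0.7, 0.5, 0.3]
opening: 0.0409
grasp_force: 0.0
```

Request:
{"method": "move_arm", "body": {
  "rows": [
    [0,0,0,0,0,0,65]
  ]
}}

```text
time: 21.25
eef_pos: [0.5974, -0.023, 0.2087]
tcp_rot: [0.966, 0.259, 0.004, 0.001]
force: [0.4, 0.4, -0.4]
opening: 0.0454
grasp_force: 0.0
```

Run:
```python
from m import *
im=env.get_image("top"); P,H,S,V,blobs=measure(im)
s=np.hypot(P[...,0]-.457,P[...,1]+.315)<.09
from scipy.spatial.transform import Rotation
for n,m in(("grip",s&(P[...,2]>.055)),("lug",s&(P[...,2]>.002)&(P[...,2]<.014)&(S<70)&(V>110)),("yellow",s&(P[...,2]>.004)&(S>150)&(H>15)&(H<32))):
    for x in blobs(m,6):
        p=P[x];w=cv2.minAreaRect((p[:,:2]*1000).astype(np.float32));print(n,x.sum(),p.mean(0),p[:,2].max(),w)
for n in("side",):
    im=env.get_image(n);P,H,S,V,blobs=measure(im)
    s=np.hypot(P[...,0]-.457,P[...,1]+.315)<.09
    for n,m in(("grip",s&(P[...,2]>.055)),("lug",s&(P[...,2]>.002)&(P[...,2]<.014)&(S<70)&(V>110))):
        for x in blobs(m,6):
            p=P[x];w=cv2.minAreaRect((p[:,:2]*1000).astype(np.float32));print(n,x.sum(),p.mean(0),p[:,2].max(),w)
    a=cv2.resize(im["color"][165:255,215:305],None,fx=4,fy=4); b=cv2.resize(im["color"][150:240,340:430],None,fx=4,fy=4); cv2.imwrite("pics/s6.png",np.hstack([a,b]))
o=env.get_obs();print(o["eef_pos"]); rel([.457,-.3155,.2],-60)
```

```text
grip 63 [ 0.45446048 -0.31551629  0.06392322] 0.07221436016089844 ((455.0283203125, -316.5326843261719), (14.06295108795166, 30.49167251586914), 64.97367095947266)
lug 59 [ 0.50562645 -0.34056296  0.00664651] 0.011909856690208498 ((505.8669128417969, -340.54803466796875), (24.997705459594727, 19.047523498535156), 64.00150299072266)
lug 54 [ 0.40331248 -0.29128325  0.00665382] 0.011886521509592463 ((403.26904296875, -291.4852600097656), (25.004371643066406, 17.330081939697266), 66.34786224365234)
yellow 729 [ 0.4534421  -0.31316875  0.01415454] 0.0676159670980705 ((454.4689025878906, -315.43634033203125), (92.446533203125, 89.66858673095703), 58.15385055541992)
grip 73 [ 0.45270613 -0.31142088  0.06187238] 0.06583983775521429 ((455.0622253417969, -313.7911376953125), (16.633235931396484, 31.89984703063965), 64.78225708007812)
lug 43 [ 0.50712146 -0.33839757  0.00527089] 0.009245994289421411 ((506.5672302246094, -337.8990173339844), (23.598968505859375, 20.354331970214844), 65.30768585205078)
lug 61 [ 0.4041535  -0.28858678  0.00541996] 0.009156882605285577 ((404.29278564453125, -289.104736328125), (25.763935089111328, 22.34536361694336), 60.4715461730957)
[ 0.59480541 -0.02341809  0.2044514 ]
yaw now -60.0 row [0.001, -0.0, -0.0, -26.54, 18.41, 0.45] j7 -1.28
```

View pics/s6.png

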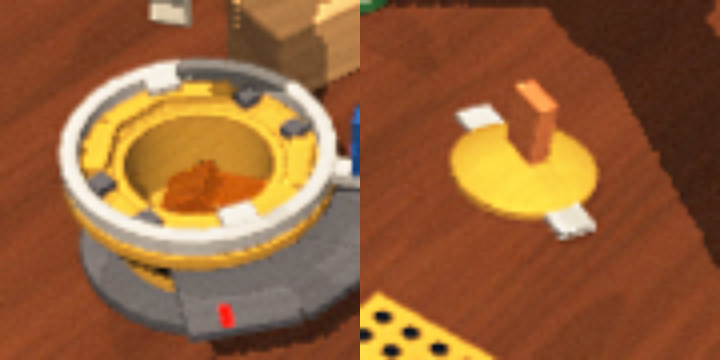

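Run:
```python
from h import *
rel([.455,-.3155,.2],-115.7)
```

```text
yaw now -60.0 row [0.001, -0.0, 0.972, -26.71, 18.31, 0.45] j7 -1.28
```

Request:
{"method": "move_arm", "body": {
  "force": 30,
  "rows": [
    [0,0,0.12,-4,2.7,0,65],
    [0,0,0.25,-8,5.4,0,65],
    [0,0,0.37,-12,8.2,0,65],
    [0,0,0.5,-16,11,0,65],
    [0,0,0.62,-20,13.7,0,65],
    [0,0,0.75,-24,16.4,0,65],
    [0,0,0.87,-26.7,18.3,0,65],
    [0,0,0.972,-26.7,18.3,4,65],
    [0,0,0.972,-26.7,18.3,8,65],
    [0,0,0.972,-26.7,18.3,8,65],
    [0,0,0.972,-26.7,18.3,8,65]
  ]
}}

```text
time: 22.45
eef_pos: [0.4548, -0.3144, 0.1232]
tcp_rot: [0.975, -0.222, -0.002, -0.001]
force: [1.1, -0.1, -0.1]
opening: 0.0602
grasp_force: 0.0
```

Run:
```python
from m import *
rel([.455,-.3155,.046],-115.7);print(env.get_obs()["eef_pos"])
for n in ("top","side"):
    im=env.get_image(n);P,H,S,V,blobs=measure(im)
    s=np.hypot(P[...,0]-.457,P[...,1]+.315)<.12
    for x in blobs(s&(P[...,2]>.002)&(P[...,2]<.014)&(S<70)&(V>110),20): print(n,x.sum(),P[x].mean(0))
```

```text
yaw now -115.6 row [-0.001, 0.003, 0.001, 0.09, 0.1, 7.72] j7 -1.54
[ 0.45481959 -0.31440622  0.12324664]
top 54 [ 0.4032495  -0.29140582  0.00588812]
side 43 [ 0.50686033 -0.33791938  0.00568871]
side 57 [ 0.40446384 -0.28863401  0.00564112]
```

Request:
{"method": "move_arm", "body": {
  "force": 30,
  "rows": [
    [0,0,0,0.1,0.1,3,65],
    [0,0,0,0.1,0.1,6,65],
    [0,0,0,0.1,0.1,7.7,65],
    [0,0,0,0.1,0.1,7.7,65],
    [0,0,0,0.1,0.1,7.7,0],
    [0,0,0,0.1,0.1,7.7,0],
    [0,0,0,0.1,0.1,7.7,0],
    [0,0,0,0.1,0.1,7.7,0],
    [0,0,0,0.1,0.1,7.7,0],
    [0,0,0,0.1,0.1,7.7,0]
  ]
}}

```text
time: 23.55
eef_pos: [0.456, -0.3164, 0.0474]
tcp_rot: [0.975, -0.222, 0.0, 0.0]
force: [-0.1, 0.3, -0.3]
opening: 0.017
grasp_force: 0.0
```

Request:
{"method": "move_arm", "body": {
  "rows": [
    [0,0,0,0,0,-3,0],
    [0,0,0,0,0,-6,0],
    [0,0,0,0,0,-9,0],
    [0,0,0,0,0,-12,0],
    [0,0,0,0,0,-13,0],
    [0,0,0,0,0,-13,0],
    [0,0,0,0,0,-13,0]
  ]
}}

```text
time: 24.25
eef_pos: [0.4548, -0.3158, 0.1756]
tcp_rot: [0.975, -0.222, -0.002, -0.001]
force: [0.3, -0.1, -2.5]
opening: 0.0136
grasp_force: 30.0
```

Run:
```python
from h import *
o=env.get_obs();print(o["eef_pos"],o["opening"],o["force"])
rel([.591,-.0242,.18],-4.8)
```

```text
[ 0.45478395 -0.31578407  0.17562327] 0.013561354315940778 [ 0.30493671 -0.11610097 -2.50018998]
yaw now -115.7 row [-0.004, 0.002, -1.935, -0.36, -32.18, -0.42] j7 -1.53
```

Request:
{"method": "move_arm", "body": {
  "rows": [
    [0,0,-0.13,0,-1,0,0],
    [0,0,-0.26,0,-2,0,0],
    [0,0,-0.39,0,-4,0,0],
    [0,0,-0.52,0,-6,0,0],
    [0,0,-0.65,0,-8,0,0],
    [0,0,-0.78,0,-10,0,0],
    [0,0,-0.91,0,-12,0,0],
    [0,0,-1.04,0,-14,0,0],
    [0,0,-1.17,0,-16,0,0],
    [0,0,-1.3,0,-17,0,0],
    [0,0,-1.3,0,-17,0,0],
    [0,0,-1.3,0,-17,0,0]
  ]
}}

```text
time: 25.45
eef_pos: [0.5284, -0.1637, 0.1756]
tcp_rot: [0.911, 0.412, -0.001, -0.001]
force: [0.1, -0.0, -3.1]
opening: 0.0136
grasp_force: 30.0
```

Run:
```python
from m import *
o=env.get_obs();print(o["eef_pos"],o["opening"],o["force"])
rel([.591,-.0242,.18],-4.8)
for n in ("top","side"):
    im=env.get_image(n);P,H,S,V,blobs=measure(im)
    s=np.hypot(P[...,0]-o["eef_pos"][0],P[...,1]-o["eef_pos"][1])<.1
    for nm,m in(("lug",s&(P[...,2]>.09)&(P[...,2]<.16)&(S<80)&(V>100)),("yellow",s&(P[...,2]>.09)&(P[...,2]<.16)&(S>130)&(H>15)&(H<32))):
        for x in blobs(m,10): print(n,nm,x.sum(),P[x].mean(0).round(4),np.percentile(P[x][:,2],[10,50,90]).round(4))
cv2.imwrite("pics/s7.png",cv2.resize(im["color"][100:260,240:440],None,fx=3,fy=3))
```

```text
[ 0.52840664 -0.16369249  0.17558193] 0.01362920409084312 [ 0.13045995 -0.04564872 -3.07653976]
yaw now -41.4 row [-0.003, 0.001, -0.638, 14.61, -4.52, -0.46] j7 -0.78
top lug 65 [ 0.5666 -0.1219  0.1278] [0.1259 0.1279 0.1301]
top yellow 79 [ 0.551  -0.1315  0.1307] [0.1273 0.1302 0.1349]
top yellow 99 [ 0.4996 -0.1463  0.1342] [0.1298 0.1345 0.138 ]
side lug 63 [ 0.4903 -0.2016  0.1264] [0.1239 0.1265 0.1281]
side lug 67 [ 0.5654 -0.1182  0.127 ] [0.1243 0.1273 0.1294]
side yellow 718 [ 0.5195 -0.1477  0.1337] [0.1273 0.1339 0.14  ]
```

View pics/s7.png

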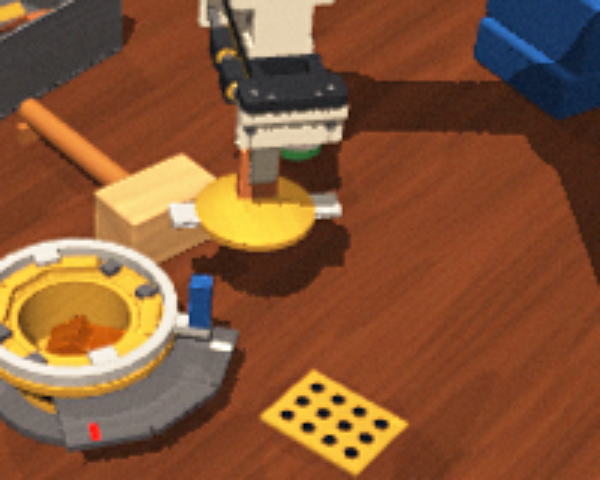

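Request:
{"method": "move_arm", "body": {
  "rows": [
    [0,0,-0.12,3,-1,-0.5,0],
    [0,0,-0.24,6,-2,-0.5,0],
    [0,0,-0.36,9,-3,-0.5,0],
    [0,0,-0.48,12,-4,-0.5,0],
    [0,0,-0.6,14.6,-4.5,-0.5,0],
    [0,0,-0.638,14.6,-4.5,-0.5,0],
    [0,0,-0.638,14.6,-4.5,1,0],
    [0,0,-0.638,14.6,-4.5,2.5,0],
    [0,0,-0.638,14.6,-4.5,2.5,0],
    [0,0,-0.638,14.6,-4.5,2.5,0]
  ]
}}

```text
time: 26.55
eef_pos: [0.5918, -0.0246, 0.1521]
tcp_rot: [0.736, 0.677, -0.0, -0.0]
force: [0.1, 0.6, -2.6]
opening: 0.0136
grasp_force: 30.0
```

```bash
cat > capm.py <<'E'
from m import *
o=env.get_obs();print(o["eef_pos"],o["opening"],o["force"])
rel([.591,-.0242,o["eef_pos"][2]],-4.8)
for n in ("top","side"):
    im=env.get_image(n);P,H,S,V,blobs=measure(im); C=np.array([.591,-.0242])
    d=np.hypot(P[...,0]-C[0],P[...,1]-C[1]); ang=np.degrees(np.arctan2(P[...,1]-C[1],P[...,0]-C[0]))
    for nm,m in(("steel",(d>.047)&(d<.067)&(S<90)&(P[...,2]>.06)&(P[...,2]<.12)),("yellow",(d<.06)&(P[...,2]>.06)&(P[...,2]<.12)&(S>130)&(H>15)&(H<32))):
        for x in blobs(m,4): print(n,nm,x.sum(),P[x].mean(0).round(4),np.percentile(P[x][:,2],[10,50,90]).round(4),"V",np.median(V[x]),"ang",ang[x].mean().round(1))
    cv2.imwrite(f"pics/c_{n}.png",cv2.resize(im["color"][150:250,210:330] if n=="side" else im["color"][160:240,225:325],None,fx=4,fy=4,interpolation=cv2.INTER_CUBIC))
E
python3 capm.py
python3 - <<'E'
import cv2,numpy as np
a=cv2.imread("pics/c_top.png");b=cv2.imread("pics/c_side.png");h=min(a.shape[0],b.shape[0]);cv2.imwrite("pics/c8.png",np.hstack([a[:320],b[:320]])[:, :800])
E
```

```text
[ 0.5917603  -0.02456626  0.15209174] 0.013609501930766503 [ 0.13815785  0.64815319 -2.59024861]
yaw now -4.7 row [-0.001, 0.001, 0.001, 0.03, -0.08, 0.0] j7 -0.52
top steel 76 [0.5998 0.0315 0.0998] [0.0777 0.1047 0.1065] V 235.0 ang 81.2
top steel 12 [0.5764 0.0349 0.0772] [0.0755 0.0767 0.0797] V 98.5 ang 103.9
top yellow 72 [0.5721 0.022  0.0792] [0.0696 0.0748 0.1054] V 226.0 ang 112.0
top yellow 56 [ 0.5564 -0.0147  0.1094] [0.1056 0.1097 0.1133] V 247.0 ang 125.9
side steel 57 [ 0.586  -0.0791  0.1033] [0.1012 0.1035 0.1052] V 156.0 ang -95.3
side steel 32 [ 0.5673 -0.0785  0.0771] [0.074  0.0773 0.0796] V 89.5 ang -113.7
side steel 71 [0.5961 0.033  0.1043] [0.1024 0.1049 0.1062] V 248.0 ang 84.8
side steel 19 [0.6159 0.0325 0.0769] [0.0746 0.077  0.0787] V 127.0 ang 66.3
side steel 16 [0.5762 0.0349 0.0765] [0.0745 0.0769 0.0784] V 126.5 ang 104.1
side steel 33 [0.538  0.006  0.0834] [0.0821 0.0832 0.085 ] V 239.0 ang 150.4
side yellow 930 [ 0.5767 -0.0161  0.1047] [0.0764 0.1095 0.1167] V 251.0 ang 18.6
side yellow 76 [0.583  0.0247 0.072 ] [0.0684 0.0706 0.0775] V 251.0 ang 99.0
```

View pics/c8.png

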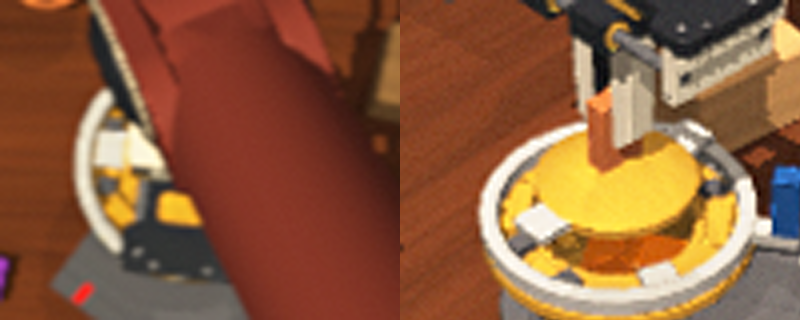

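Request:
{"method": "move_arm", "body": {
  "rows": [
    [0,0,0,0,0,1,0],
    [0,0,0,0,0,1.6,0],
    [0,0,0,0,0,1.9,0],
    [0,0,0,0,0,2.1,0],
    [0,0,0,0,0,2.3,0],
    [0,0,0,0,0,2.45,0],
    [0,0,0,0,0,2.55,0],
    [0,0,0,0,0,2.55,0]
  ]
}}

```text
time: 27.45
eef_pos: [0.5919, -0.0237, 0.1267]
tcp_rot: [0.735, 0.678, -0.0, -0.0]
force: [-0.2, 0.1, -3.2]
opening: 0.0138
grasp_force: 30.0
```

```bash
python3 capm.py | grep -v "top yellow"
```

```text
[ 0.59186323 -0.02367618  0.12670477] 0.013810831067938336 [-0.19024592  0.14649687 -3.2357851 ]
yaw now -4.6 row [-0.0, -0.0, 0.003, -0.06, -0.08, 0.0] j7 -0.54
top steel 90 [0.5973 0.033  0.0787] [0.0764 0.0786 0.0816] V 234.5 ang 83.7
side steel 12 [ 0.6492 -0.042   0.0838] [0.0824 0.0843 0.0849] V 220.5 ang -17.0
side steel 109 [ 0.5855 -0.0791  0.0777] [0.0753 0.0775 0.0794] V 118.0 ang -95.7
side steel 5 [ 0.5863 -0.0902  0.0831] [0.0815 0.0827 0.085 ] V 129.0 ang -94.1
side steel 99 [0.5961 0.0332 0.0778] [0.0756 0.0781 0.0797] V 247.0 ang 85.1
side steel 31 [0.5376 0.0057 0.0839] [0.083  0.0841 0.0852] V 239.0 ang 150.7
side yellow 1013 [ 0.5817 -0.0132  0.0824] [0.074  0.0826 0.0906] V 252.0 ang 23.9
```

Request:
{"method": "move_arm", "body": {
  "rows": [
    [0,0,0,0,0,0.1,0],
    [0,0,0,0,0,0.2,0],
    [0,0,0,0,0,0.25,0],
    [0,0,0,0,0,0.25,0]
  ]
}}

```text
time: 27.95
eef_pos: [0.5921, -0.0235, 0.1248]
tcp_rot: [0.735, 0.678, 0.0, 0.0]
force: [-0.4, -0.1, 0.6]
opening: 0.0137
grasp_force: 30.0
```

Touching down (weight gone). Release, retreat, check.

Request:
{"method": "move_arm", "body": {
  "rows": [
    [0,0,0,0,0,0.1,0],
    [0,0,0,0,0,0.1,0],
    [0,0,0,0,0,0.1,30],
    [0,0,0,0,0,0.1,30],
    [0,0,0,0,0,0,40],
    [0,0,0,0,0,-4,40],
    [0,0,0,0,0,-8,40],
    [0,0,0,-6,-6,-10,60],
    [0,0,0,-12,-10,-10,60],
    [0,0,0,-18,-10,-10,60],
    [0,0,0,-18,-10,-10,60],
    [0,0,0,-18,-10,-10,60]
  ]
}}

```text
time: 29.15
eef_pos: [0.4746, -0.2023, 0.2237]
tcp_rot: [0.739, 0.674, -0.002, 0.001]
force: [0.3, -0.3, -0.4]
opening: 0.0559
grasp_force: 0.0
```

```bash
python3 capm.py
python3 - <<'E'
from m import *
im=env.get_image("top");P,H,S,V,blobs=measure(im);C=np.array([.591,-.0242]); d=np.hypot(P[...,0]-C[0],P[...,1]-C[1])
for nm,m in(("handle",(H>100)&(H<125)&(S>120)&(d<.13)&(P[...,2]>.112)),("grip",(d<.03)&(P[...,2]>.122))):
    for x in blobs(m,4): q=P[x].mean(0);print(nm,x.sum(),q,np.percentile(P[x][:,2],50),np.degrees(np.arctan2(q[1]-C[1],q[0]-C[0])))
a=cv2.imread("pics/c_top.png");b=cv2.imread("pics/c_side.png");cv2.imwrite("pics/c9.png",np.hstack([a[:320],b[:320]])[:,:800])
E
```

```text
[ 0.47455301 -0.20227829  0.22372725] 0.055868923514564385 [ 0.28635148 -0.31202725 -0.39132974]
yaw now -5.3 row [-0.002, 0.004, -0.008, 18.8, 9.96, -0.11] j7 -0.13
top steel 29 [ 0.6469 -0.0508  0.0848] [0.0808 0.0854 0.088 ] V 234.0 ang -25.5
top steel 89 [0.5972 0.0331 0.0771] [0.0746 0.0771 0.0796] V 234.0 ang 83.8
top steel 83 [ 0.5924 -0.0802  0.0761] [0.0728 0.0766 0.0794] V 230.0 ang -88.7
top steel 12 [ 0.566  -0.0783  0.079 ] [0.0767 0.0791 0.0806] V 114.0 ang -114.8
top steel 30 [0.5366 0.0027 0.0841] [0.0821 0.0841 0.0864] V 237.5 ang 153.7
top yellow 1223 [ 0.59   -0.0238  0.0806] [0.0708 0.0807 0.089 ] V 237.0 ang -1.3
side steel 23 [ 0.648  -0.0454  0.0841] [0.0826 0.0842 0.0857] V 244.0 ang -20.3
side steel 118 [ 0.5867 -0.0794  0.0767] [0.0741 0.0765 0.0788] V 160.0 ang -94.3
side steel 99 [0.5971 0.0333 0.0762] [0.0742 0.0764 0.0781] V 244.0 ang 84.1
side steel 33 [0.5375 0.0058 0.0836] [0.0815 0.0839 0.0856] V 246.0 ang 150.6
side yellow 1014 [ 0.5829 -0.0144  0.0806] [0.0727 0.0804 0.088 ] V 251.0 ang 20.9
handle 32 [ 0.50625133 -0.0730597   0.12312274] 0.12343408845517745 -150.03548832939956
grip 67 [ 0.59215689 -0.02399264  0.13431102] 0.13455516953777136 10.161897070089744
```

View pics/c9.png

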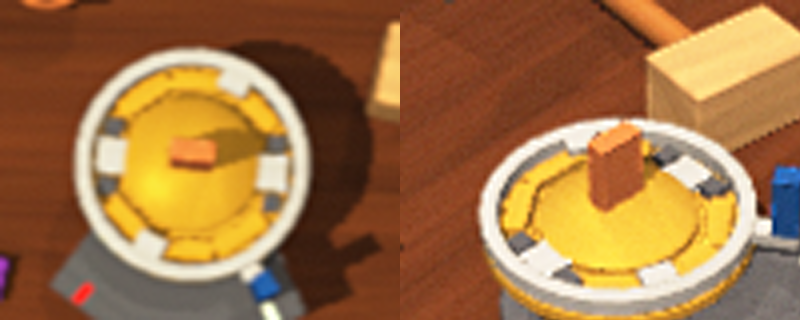

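Run:
```python
from h import *
rel([.5063,-.0722,.17],-61)
```

```text
yaw now -4.7 row [0.0, -0.001, 0.982, 12.48, 1.83, 5.44] j7 -0.13
```

Request:
{"method": "move_arm", "body": {
  "rows": [
    [0,0,0.13,3,0.4,0,45],
    [0,0,0.26,6,0.8,1,45],
    [0,0,0.39,9,1.2,2,45],
    [0,0,0.52,12.5,1.8,3,45],
    [0,0,0.65,12.5,1.8,5,45],
    [0,0,0.78,12.5,1.8,5.4,45],
    [0,0,0.91,12.5,1.8,5.4,45],
    [0,0,0.982,12.5,1.8,5.4,45],
    [0,0,0.982,12.5,1.8,5.4,45],
    [0,0,0.982,12.5,1.8,5.4,45]
  ]
}}

```text
time: 30.3
eef_pos: [0.5061, -0.0695, 0.1703]
tcp_rot: [0.967, 0.254, 0.0, -0.0]
force: [0.5, -0.2, 0.5]
opening: 0.0417
grasp_force: 0.0
```

Run:
```python
from h import *
rel([.5063,-.0722,.108],-61)
```

```text
yaw now -60.6 row [-0.001, -0.001, 0.007, -0.12, 0.25, 6.23] j7 -1.24
```

Request:
{"method": "move_arm", "body": {
  "force": 20,
  "rows": [
    [0,0,0,-0.1,0.25,3,45],
    [0,0,0,-0.1,0.25,6.2,45],
    [0,0,0,-0.1,0.25,6.2,45],
    [0,0,0,-0.1,0.25,6.2,0],
    [0,0,0,-0.1,0.25,6.2,0],
    [0,0,0,-0.1,0.25,6.2,0],
    [0,0,0,-0.1,0.25,6.2,0],
    [0,0,0,-0.1,0.25,6.2,0],
    [0,0,0,-0.1,0.25,6.2,0]
  ]
}}

```text
time: 31.2
eef_pos: [0.5065, -0.0737, 0.1094]
tcp_rot: [0.968, 0.252, 0.001, 0.0]
force: [-2.1, 2.1, 6.2]
opening: 0.0135
grasp_force: 20.0
```

Run:
```python
from h import *
o=env.get_obs(); C=np.array([.591,-.0242]); p=o["eef_pos"][:2]
th=np.degrees(np.arctan2(*(p-C)[::-1]))%360; r=np.hypot(*(p-C)); print(th,r,o["opening"],o["force"],o["grasp_force"])
D=140.2-th
for k in range(1,12):
    a=th+D*k/11; q=C+r*np.array([np.cos(np.radians(a)),np.sin(np.radians(a))]); rel([*q,o["eef_pos"][2]],-60.7+a-th,o)
```

```text
210.37333392726634 0.09799386950930411 0.01353114787146988 [-2.0980828   2.09114624  6.16351007] 19.989335238933563
yaw now -60.8 row [0.0, -0.002, 0.109, 0.04, -1.09, -0.0] j7 -1.29
yaw now -60.8 row [0.0, -0.002, 0.221, 0.2, -2.17, -0.0] j7 -1.29
yaw now -60.8 row [0.0, -0.002, 0.332, 0.48, -3.22, -0.0] j7 -1.29
yaw now -60.8 row [0.0, -0.002, 0.443, 0.87, -4.24, -0.0] j7 -1.29
yaw now -60.8 row [0.0, -0.002, 0.555, 1.37, -5.21, -0.0] j7 -1.29
yaw now -60.8 row [-0.0, -0.002, 0.666, 1.98, -6.11, 0.0] j7 -1.29
yaw now -60.8 row [-0.0, -0.002, 0.778, 2.69, -6.94, 0.0] j7 -1.29
yaw now -60.8 row [-0.0, -0.002, 0.889, 3.48, -7.69, 0.0] j7 -1.29
yaw now -60.8 row [-0.0, -0.002, 1.0, 4.35, -8.35, 0.0] j7 -1.29
yaw now -60.8 row [-0.0, -0.002, 1.112, 5.29, -8.9, 0.0] j7 -1.29
yaw now -60.8 row [-0.001, -0.002, 1.223, 6.28, -9.35, 0.01] j7 -1.29
```

Request:
{"method": "move_arm", "body": {
  "rows": [
    [0,0,0.109,0.04,-1.09,0,0],
    [0,0,0.221,0.2,-2.17,0,0],
    [0,0,0.332,0.48,-3.22,0,0],
    [0,0,0.443,0.87,-4.24,0,0],
    [0,0,0.555,1.37,-5.21,0,0],
    [0,0,0.666,1.98,-6.11,0,0],
    [0,0,0.778,2.69,-6.94,0,0],
    [0,0,0.889,3.48,-7.69,0,0],
    [0,0,1.0,4.35,-8.35,0,0],
    [0,0,1.112,5.29,-8.9,0,0],
    [0,0,1.223,6.28,-9.35,0,0],
    [0,0,1.223,6.28,-9.35,0,0]
  ]
}}

```text
time: 32.4
eef_pos: [0.5162, 0.0413, 0.1094]
tcp_rot: [0.937, -0.349, 0.0, -0.002]
force: [-1.2, 5.2, 5.8]
opening: 0.0137
grasp_force: 20.0
```

Request:
{"method": "move_arm", "body": {
  "rows": [
    [0,0,0,0,0,0,0],
    [0,0,0,0,0,0,40],
    [0,0,0,0,0,0,40],
    [0,0,0,0,0,-3,40],
    [0,0,0,0,0,-8,50],
    [0,0,0,0,0,-12,60],
    [0,0,0,0,5,-12,60],
    [0,0,0,0,10,-12,60],
    [0,0,0,0,15,-12,60],
    [0,0,0,0,20,-12,60],
    [0,0,0,0,20,-12,60]
  ]
}}

```text
time: 33.5
eef_pos: [0.3788, -0.1191, 0.2281]
tcp_rot: [0.934, -0.356, -0.002, 0.002]
force: [1.4, 0.5, 0.6]
opening: 0.0559
grasp_force: 0.0
```

```bash
cat > fin.py <<'E'
from m import *
o=env.get_obs();print(o["eef_pos"],o["opening"],o["force"])
for n in("top","side"):
    im=env.get_image(n);P,H,S,V,blobs=measure(im);C=np.array([.591,-.0242]); d=np.hypot(P[...,0]-C[0],P[...,1]-C[1])
    for nm,m in(("handle",(H>100)&(H<125)&(S>120)&(d<.13)&(P[...,2]>.112)),("grip",(d<.03)&(P[...,2]>.122)),("red",((H<6)|(H>174))&(S>150)&(d>.08)&(d<.13)&(P[...,2]<.08)),("steel",(d>.047)&(d<.067)&(S<90)&(P[...,2]>.06)&(P[...,2]<.12))):
        for x in blobs(m,4): q=P[x].mean(0);print(n,nm,x.sum(),q.round(4),np.percentile(P[x][:,2],50).round(4),np.degrees(np.arctan2(q[1]-C[1],q[0]-C[0])).round(1))
    cv2.imwrite(f"pics/f_{n}.png",cv2.resize(im["color"][150:250,210:330] if n=="side" else im["color"][160:260,225:325],None,fx=3.5,fy=3.5,interpolation=cv2.INTER_CUBIC))
a=cv2.imread("pics/f_top.png");b=cv2.imread("pics/f_side.png");cv2.imwrite("pics/f.png",np.hstack([a,b]))
E
python3 fin.py
```

```text
[ 0.37878026 -0.1190843   0.22810865] 0.05594662063881491 [1.38407938 0.45148604 0.63256204]
top handle 30 [0.5163 0.0392 0.1218] 0.1227 139.7
top grip 65 [ 0.5922 -0.0243  0.1344] 0.1343 -3.7
top red 16 [0.5022 0.0501 0.0584] 0.0621 140.1
top steel 89 [0.5971 0.0334 0.0795] 0.0789 84.0
top steel 83 [ 0.5915 -0.0808  0.0787] 0.0778 -89.5
top steel 13 [ 0.5666 -0.0787  0.0768] 0.077 -114.1
side handle 52 [0.515  0.0444 0.1204] 0.1219 137.9
side grip 107 [ 0.5904 -0.0192  0.1312] 0.1328 96.9
side red 19 [0.5031 0.0508 0.0616] 0.0615 139.5
side steel 135 [ 0.5859 -0.079   0.0785] 0.0773 -95.3
side steel 87 [0.5946 0.034  0.0787] 0.0773 86.5
```

View pics/f.png

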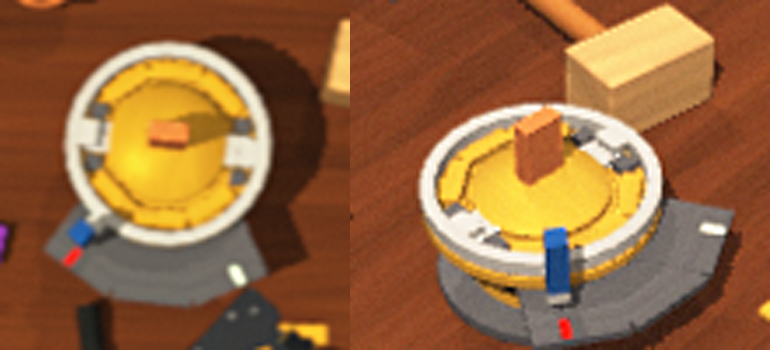

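The picture shows the cap seated, the tabs over both lugs, and the handle at the red mark (about 139.7° against 140°). The gripper is clear of everything.

```bash
python3 -c "
from rig import env
print(env.finish_job())"
```

```text
the job is handed in; nothing more can be done
None
```

The job is handed in at about 34 s: the three glass squares are in the lantern, the cap is seated in its notches, the collar stands at the red mark, and the gripper is clear; the simulator gave no verdict back.

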